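Turn the lamp foot in its routing jig to the next mark

ROBOT

A 6-joint arm with a two-finger parallel gripper is mounted at the origin on the work surface. World frame = base frame: x ahead of the robot, y to its left, z up, the work surface at z = 0. Lengths are in m, angles in rad, forces in N, time in s.
With the tool pointing down it reaches from about 0.4 to 0.825 m from the base axis. Payload 7 kg.
Tool frame: the origin (TCP) lies at the centre of the arm's flange, where the gripper is bolted on; the fingertips stand 178 mm ahead of it and the grasp point (between the pads) lies arm.tcp_to_grasp ahead of it (arm.tcp_to_grasp is the distance from the TCP to the grasp point, in m); z points along the fingers, y is the direction in which the jaws open and shut (so a half turn about z gives the same grasp; the last joint's range is limited). The gripper opens to 88 mm and grips with 3 to 60 N. Pads are 19 mm wide; open, the fingers measure 130 mm over their backs; the gripper's body (78 mm by 193 mm) begins 47 mm behind the grasp point.
Start: joints at [-0.902, 0.359, 0.012, 0, -1.224, -0.288], TCP at [0.251, -0.627, 0.405] pointing down, gripper open.
Joint ranges: [-3.07, 3.07], [-1.43, 2.12], [-1.02, 1.25], [-3.03, 1.67], [-3.05, -0], [-3.03, 3.03]. Speed limits (rad/s): [2.39, 2.39, 3.01, 3.14, 3.14, 3.14].

INTERFACE

Orientations are given as [roll, pitch, yaw] about the fixed x, y, z axes, in that order (R = Rz(yaw) Ry(pitch) Rx(roll)).
In Python, from station import arm gives the robot as it stands.
- The arm moves only by the tool move_arm, never from a script. Its argument "deltas" is a list of rows, each a list of 6 numbers: the shift along the world's x, y, z in mm, then the turn, a rotation vector about the world's x, y, z in degrees. In form: [[tx, ty, tz, ax, ay, az], ...]. A call has exactly 5 rows; each row shifts and turns the commanded pose from where the row before left it; what a row does not reach is not made up. A row lasts 1/12 s, in which the tool goes at most 41.7 mm and 7.16 degrees, less where a joint would pass 70% of its speed; a pose out of reach is approached as far as the arm can. A call with a gripper value outside its range is refused whole. "claw" is the closure in counts, from 0 (fully open) to 255 (shut), set as the call begins (left out, the last holds). The fingers move at their own pace and stop on an object; "squeeze" is the grip in N (left out, the last holds). Time passes only in rows, so rows that do not move let the fingers close, or fill a call up. It gives the time, the measured TCP pose, the force and the opening at its end, in the units of the state.
- arm.get_state(): the state, without advancing time (a new reading comes with each control period).
- arm.grab_frame(name): name is "scene" or "side" or "wrist"; returns the picture (420x560x3 uint8, red, green, blue); there is no depth.
- arm.calibration(name): a dict with "intrinsics" (3x3 intrinsics, pixels), "k1" (the pictures are not rectified: a ray, as slopes to the right and down, at radius r is drawn at 1 + k1 r^2 times it, then the intrinsics apply), "T" (4x4, takes a point from camera to world coordinates); the wrist camera has in their place "mount" (4x4, takes a point from camera to tool coordinates, whose origin is the TCP and whose axes are the flange's). Camera axes: x right, y up, looking along -z (the intrinsics and any distortion apply to the point x, -y, -z); pixel columns grow to the right and rows downward; lengths in m; the calibration is good to about 2 mm. A picture is of the moment at which its call begins: read the wrist's pose just before it. calibration takes no time and is no camera call.
- arm.job_done(): hands the job in, once; it reports no verdict.
Trained networks look in the newest picture that a camera, given by its name, has taken for a name from the list of things; names that differ only in an ending like _2 or _b are one class to them, and where a whole thing is asked for, a point or a joint stands for the part that bears it (a point fixed in the world has none). Each returns a list of dicts, best first, with "score" (0 to 1); they miss things now and then, are a little off and sometimes report something else, mostly with a low value. They report only what shows in the picture. A call takes as long as a camera call.
- arm.spot_in(thing, camera): "xy" ([column, row] in pixels, amid what is visible of it).
- arm.masks_of(thing, camera): "pixels" (420x560 bool, what is visible of it) and "xy" ([column, row] in pixels, amid what is visible of it).
- arm.spot_point(thing, camera): "xy" ([column, row] in pixels: a listed point, or the origin of a listed thing).
The state is a dict: "t": time; "q": joint angles; "qd": joint speeds; "joint_efforts": joint torques, N m; "eef_pos": TCP position; "ee_rot": TCP orientation; "force": force on the tool from outside, world axes, zero at the start; "moment": the same for the moment, N m; "width": finger opening in m.
Only numpy, scipy, OpenCV 4.12 (cv2) and the standard library are available. Lean on these libraries where they do the work, as an engineer would, in place of code of your own. Each camera call takes 0.05 s, during which the arm holds its last target. There are 200 camera calls.

TASK

The wooden lamp foot is held in the routing jig by a clamp with a red T-shaped knob. Back the knob off anticlockwise, just enough to free the foot: about a quarter turn, never more than half a turn. Turn the foot by its square stem until the black stripe points at the red pointer, then screw the knob clockwise back to where it was, so that the foot is firmly clamped again; leave the other tools and the offcut where they are.

Things in the scene. Friction and masses are not known exactly. Their poses are not given: they have to be found in the camera images.
- jig: flat tan fibreboard, 240 x 300 x 18 mm, fixed to the bench; origin under the turning axis of the lamp foot, at bench height, z up. In its frame the board spans x -115..125, y -110..190 mm; the clamp knob's axis is at x 0, y 125 mm; the red pointer is on the +x side.
- lamp_foot: pale disc, 170 mm across, 24 mm thick, flat on the jig board (underside at 18 mm), with a square 40 x 40 mm stem up to 137 mm above the bench. Origin: centre of the underside; x along the black stripe, square to the stem's faces. Turns on a pin about z only, 1.5 rad either way of the jig's x. Firm when clamped (4 N m); freed, turns easily and stays put. Must turn anticlockwise 0.5 to 1.45 rad.
- stripe_end (a point): outer end of the black stripe on top of the lamp foot's disc, 78 mm from the turning axis along the foot's x axis, 42 mm above the bench.
- pointer_tip (a point): tip of the red pointer, which hangs over the rim of the disc, 78 mm from the turning axis, 48 mm above the bench. It does not move. The foot is set right when stripe_end lies under pointer_tip.
- clamp_knob (a joint): angle of the red T-knob in rad, growing anticlockwise from above (backing off). Starts at 0 to 0.25, clamped. The pad presses with about 50 N at 0, 27 N at 0.5, 13 N at 0.8 and is off the foot from about 1.05; the gap then grows 1 mm per rad. Stops at -0.35 and 5.0. Takes 0.2 to 0.3 N m to turn, does not rise or sink, stays where it is left.
- knob_grip (a point): middle of the T-knob's red grip bar, on its vertical axis, 102 mm above the bench. The bar is 70 mm long, 18 wide, 30 tall (85 to 115 mm above the bench); x runs along the bar (parallel to the jig's x axis at joint value 0); grip it across the 18 mm from above. Below it: the bolt and the 28 mm wide aluminium clamp bar, its top 62 mm above the bench.
- clamp_pad: black rubber pad, 24 mm across, under the inner end of the clamp bar; it presses on the disc 68 mm from the turning axis, on the jig's +y side. Origin at the centre of its underside.
- wrench: steel wrench, 130 mm long, lying on the jig board; a bystander.
- offcut: dark wood offcut, 45 x 70 x 22 mm, lying on the jig board; a bystander.
- mallet: hammer, 280 mm long, lying on the bench; a bystander.
- glue: yellow glue bottle, 64 mm across, 170 mm tall, standing on the bench; a bystander.
- tape: yellow tape measure, 75 x 40 x 65 mm, on the bench; a bystander.
- spring_clamp: orange-handled spring clamp, about 160 mm long, lying on the bench; a bystander.

How it is judged:
By the outcome, as a careful person would: the job done as asked, in the order asked, and still so for the second after the job is handed in, with the robot touching nothing.
It also fails if it takes over 67 s, if anything falls off the work surface, if the arm or the gripper's body presses on something with over 40 N, if the wrist force passes 120 N, or if a joint passes its speed limit or range.

## Working session

There is one attempt and no reset: what is moved stays moved. The work goes in short steps, Python scripts to look and compute and a tool call to move; the robot and the scene stay as the last step left them, time stands still between calls to the robot, and variables do not carry over. Pictures are saved under pics/ and viewed, about 8 in all and at most 12, crops included, and the job is handed in when it is done.

Besides the shell and the picture viewer there is one more tool, called after "Request:" as name(argument=value, ...) on one line, values as JSON. move_arm: Moves the arm, as the interface text tells. Its arguments: {"type":"object","properties":{"deltas":{"type":"array","items":{"type":"array","items":{"type":"number"}}},"claw":{"type":"number"},"squeeze":{"type":"number"}},"required":["deltas"]}

```bash
mkdir -p pics; cat > h.py <<'E'
import numpy as np, cv2
from scipy.spatial.transform import Rotation as R
from station import arm
def camT(n):
    c=arm.calibration(n)
    if 'T' in c: return c,np.array(c['T'])
    s=arm.get_state(); T=np.eye(4); T[:3,:3]=R.from_euler('xyz',s['ee_rot']).as_matrix(); T[:3,3]=s['eef_pos']
    return c,T@np.array(c['mount'])
def ray(n,xy):
    c,T=camT(n); K=np.array(c['intrinsics']); k=c['k1']
    u=cv2.undistortPoints(np.array([[xy]],float),K,np.array([k,0,0,0.]))[0,0]
    return T[:3,3],T[:3,:3]@np.array([u[0],-u[1],-1])
def onz(n,xy,z):
    o,d=ray(n,xy); return o+d*(z-o[2])/d[2]
def proj(n,p):
    c,T=camT(n); q=np.linalg.inv(T)@np.append(p,1); u=np.array([q[0],-q[1]])/-q[2]
    u*=1+c['k1']*(u@u); return np.array(c['intrinsics'])[:2,:2]@u+np.array(c['intrinsics'])[:2,2]
def snap(n,f):
    im=arm.grab_frame(n); cv2.imwrite('pics/'+f,np.ascontiguousarray(im[:,:,::-1])); return im
E
python3 - <<'E'
from h import *
s=arm.get_state(); print(s, arm.tcp_to_grasp)
a=snap('scene','s0.png'); b=snap('side','d0.png')
cv2.imwrite('pics/w0.png',arm.grab_frame('wrist')[:,:,::-1].copy())
H={'stripe_end':.042,'pointer_tip':.048,'knob_grip':.102,'clamp_pad':.042,'lamp_foot':.018,'jig':0}
for n in ('scene','side'):
    print(n, camT(n)[1][:3,3].round(3))
    for t,z in H.items():
        for r in arm.spot_point(t,n)[:2]:
            print(t,n,np.round(r['xy'],1),round(r['score'],2),onz(n,r['xy'],z).round(4))
E
```

```text
{'t': 0.0, 'q': array([-9.01863213e-01,  3.59415586e-01,  1.10833803e-02, -3.58448877e-04,
       -1.22406903e+00, -2.88091954e-01]), 'qd': array([ 0.00011412,  0.00067256, -0.0002908 ,  0.00039568,  0.00079339,
        0.00111382]), 'joint_efforts': array([ 3.79301548e-05, -5.82715273e+01,  2.93050021e+01,  6.99712828e+00,
        6.71576199e-03, -1.45477657e-04]), 'eef_pos': array([ 0.25083328, -0.6264736 ,  0.40371304]), 'ee_rot': array([ 3.13995814e+00, -1.32961370e-04, -2.76087346e+00]), 'force': array([0.04008413, 0.18769648, 0.17371307]), 'moment': array([ 0.01095161, -0.02430224,  0.0396381 ]), 'width': 0.08798442477236644} 0.1593
scene [1.627 0.061 0.863]
stripe_end scene [240.4 227.1] 0.69 [ 0.6138 -0.1201  0.042 ]
pointer_tip scene [265.6 243.4] 0.62 [ 0.6763 -0.0501  0.048 ]
knob_grip scene [319.7 214.6] 0.46 [0.6212 0.0736 0.102 ]
lamp_foot scene [270.  231.3] 0.56 [ 0.5933 -0.0484  0.018 ]
jig scene [271.  236.1] 0.87 [ 0.5903 -0.0461  0.    ]
side [0.124 0.902 0.882]
stripe_end side [254.6 186. ] 0.94 [ 0.6353 -0.1278  0.042 ]
pointer_tip side [224.4 195.1] 0.51 [ 0.6885 -0.0525  0.048 ]
lamp_foot side [255.9 214.8] 0.89 [ 0.5926 -0.0427  0.018 ]
jig side [253. 219.] 0.92 [ 0.6021 -0.0435  0.    ]
jig side [264.3 143.3] 0.39 [ 0.7308 -0.4031  0.    ]
```

```bash
python3 - <<'E'
import cv2,numpy as np
a=cv2.imread('pics/s0.png')[110:320,150:430];b=cv2.imread('pics/d0.png')[90:300,130:410]
c=cv2.imread('pics/s0.png')
im=np.vstack([np.hstack([cv2.resize(x,(400,300),interpolation=cv2.INTER_CUBIC) for x in (a,b)]),np.hstack([cv2.resize(c,(400,300)),cv2.resize(cv2.imread('pics/w0.png'),(400,300))])])
cv2.imwrite('pics/m0.png',im)
E
```

```text
(no output)
```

View pics/m0.png

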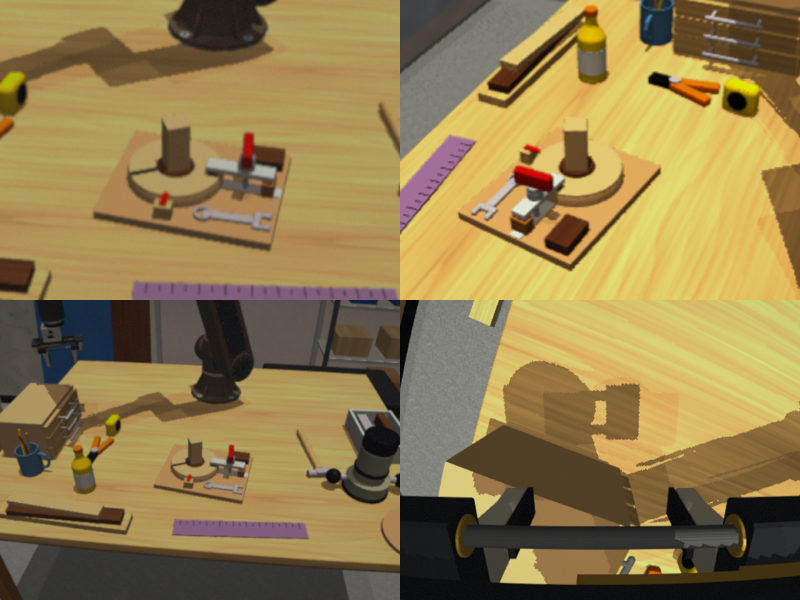

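Scene view: the foot's stripe points towards −y, the pointer is on the +x side, and the knob is at about px (320, 215). Next I work out where the wrist camera should go for a precise look.

```bash
python3 - <<'E'
from h import *
c=arm.calibration('wrist'); M=np.array(c['mount']); print(M.round(3),np.array(c['intrinsics']).round(0),c['k1'])
pts=dict(ax=(.593,-.046,.042),knob=(.617,.075,.102),st=(.614,-.12,.042),pt=(.675,-.05,.048))
for pos in ((.55,.0,.40),(.50,.0,.42),(.65,0,.42)):
  for yaw in (-2.76,-3.14):
    T=np.eye(4);T[:3,:3]=R.from_euler('xyz',[np.pi,0,yaw]).as_matrix();T[:3,3]=pos
    W=T@M
    for n,p in pts.items():
        q=np.linalg.inv(W)@np.append(p,1);u=np.array([q[0],-q[1]])/-q[2];u*=1+c['k1']*(u@u)
        print(pos,yaw,n,(np.array(c['intrinsics'])[:2,:2]@u+np.array(c['intrinsics'])[:2,2]).round(0))
E
```

```text
[[ 0.001  0.951  0.308  0.085]
 [ 1.    -0.    -0.     0.   ]
 [-0.     0.308 -0.951  0.019]
 [ 0.     0.     0.     1.   ]] [[377.   0. 281.]
 [  0. 377. 214.]
 [  0.   0.   1.]] -0.1033197451793443
(0.55, 0.0, 0.4) -2.76 ax [218. 212.]
(0.55, 0.0, 0.4) -2.76 knob [333. 308.]
(0.55, 0.0, 0.4) -2.76 st [138. 204.]
(0.55, 0.0, 0.4) -2.76 pt [187. 285.]
(0.55, 0.0, 0.4) -3.14 ax [232. 232.]
(0.55, 0.0, 0.4) -3.14 knob [370. 284.]
(0.55, 0.0, 0.4) -3.14 st [159. 251.]
(0.55, 0.0, 0.4) -3.14 pt [231. 309.]
(0.5, 0.0, 0.42) -2.76 ax [206. 249.]
(0.5, 0.0, 0.42) -2.76 knob [308. 339.]
(0.5, 0.0, 0.42) -2.76 st [133. 241.]
(0.5, 0.0, 0.42) -2.76 pt [178. 313.]
(0.5, 0.0, 0.42) -3.14 ax [237. 269.]
(0.5, 0.0, 0.42) -3.14 knob [361. 321.]
(0.5, 0.0, 0.42) -3.14 st [169. 286.]
(0.5, 0.0, 0.42) -3.14 pt [235. 338.]
(0.65, 0, 0.42) -2.76 ax [257. 110.]
(0.65, 0, 0.42) -2.76 knob [379. 197.]
(0.65, 0, 0.42) -2.76 st [175. 102.]
(0.65, 0, 0.42) -2.76 pt [223. 189.]
(0.65, 0, 0.42) -3.14 ax [231. 124.]
(0.65, 0, 0.42) -3.14 knob [374. 161.]
(0.65, 0, 0.42) -3.14 st [155. 147.]
(0.65, 0, 0.42) -3.14 pt [229. 210.]
```

Request:
move_arm(deltas=[[20,38,4,0,0,-4],[20,36,0,0,0,-4],[20,36,0,0,0,-4],[20,36,0,0,0,-4],[20,36,0,0,0,-4]], claw=0)

```text
t: 1.17
eef_pos: [0.3506, -0.4443, 0.4087]
ee_rot: [-3.141, 0.0, -3.114]
force: [0.9, -0.5, 0.1]
width: 0.0875
```

Request:
move_arm(deltas=[[18,36,0,0,0,0],[18,36,0,0,0,0],[18,36,0,0,0,0],[18,36,0,0,0,0],[18,36,0,0,0,0]])

```text
t: 1.58
eef_pos: [0.4405, -0.264, 0.409]
ee_rot: [-3.141, 0.001, -3.11]
force: [1.4, -1.4, -0.2]
width: 0.0878
```

Request:
move_arm(deltas=[[20,37,0,0,0,0],[20,37,0,0,0,0],[20,37,0,0,0,0],[20,37,0,0,0,0],[20,37,0,0,0,0]])

```text
t: 2.0
eef_pos: [0.5397, -0.0806, 0.409]
ee_rot: [3.141, 0.001, -3.11]
force: [0.6, -0.6, -0.1]
width: 0.0879
```

Request:
move_arm(deltas=[[20,35,0,0,0,0],[19,34,0,0,0,0],[0,0,0,0,0,0],[0,0,0,0,0,0],[0,0,0,0,0,0]])

```text
t: 2.42
eef_pos: [0.5781, -0.0135, 0.4083]
ee_rot: [-3.141, -0.001, -3.109]
force: [-0.7, -0.3, -0.1]
width: 0.0875
```

```bash
cat > look.py <<'E'
from h import *
import sys
s=arm.get_state(); print(s['t'],s['q'].round(3),s['eef_pos'].round(4),s['ee_rot'].round(4))
H={'stripe_end':.042,'pointer_tip':.048,'knob_grip':.102,'clamp_pad':.042,'lamp_foot':.018,'jig':0}
im=snap('wrist',sys.argv[1])
for t,z in H.items():
    for r in arm.spot_point(t,'wrist')[:1]:
        print(t,np.round(r['xy'],1),round(r['score'],2),onz('wrist',r['xy'],z).round(4))
hsv=cv2.cvtColor(im,cv2.COLOR_RGB2HSV)
red=(((hsv[...,0]<6)|(hsv[...,0]>174))&(hsv[...,1]>170)&(hsv[...,2]>60)).astype(np.uint8)
n,l,st,ce=cv2.connectedComponentsWithStats(red)
for i in range(1,n):
    if st[i,4]>60:
        c=np.argwhere(l==i)[:,::-1].astype(np.float32); b=cv2.boxPoints(cv2.minAreaRect(c))
        print('red',st[i],ce[i].round(1)); print([onz('wrist',p,.115).round(4)[:2] for p in b])
E
python3 look.py w1.png; python3 -c "
import cv2;cv2.imwrite('pics/w1b.png',cv2.resize(cv2.imread('pics/w1.png'),(800,600),interpolation=cv2.INTER_CUBIC))"
```

```text
2.4167 [ 0.315  0.198 -0.201 -0.    -1.172 -1.853] [ 0.5781 -0.0135  0.4083] [-3.1414e+00 -7.0000e-04 -3.1091e+00]
stripe_end [177.1 232.1] 0.84 [ 0.6275 -0.1157  0.042 ]
pointer_tip [243.1 281.6] 0.79 [ 0.6769 -0.0497  0.048 ]
knob_grip [392.7 255.2] 0.78 [0.6197 0.0808 0.102 ]
lamp_foot [252.8 199.6] 0.72 [ 0.599  -0.0424  0.018 ]
jig [253.5 196.3] 0.88 [ 0.6004 -0.0428  0.    ]
red [ 384  212   29   53 1029] [397.9 238.5]
[array([0.6219, 0.07  ]), array([0.5771, 0.0694]), array([0.5787, 0.0886]), array([0.6239, 0.0902])]
red [235 283  13  29 296] [240.7 297.1]
[array([ 0.6427, -0.0498]), array([ 0.6423, -0.04  ]), array([ 0.6689, -0.04  ]), array([ 0.6693, -0.0501])]
```

View pics/w1b.png

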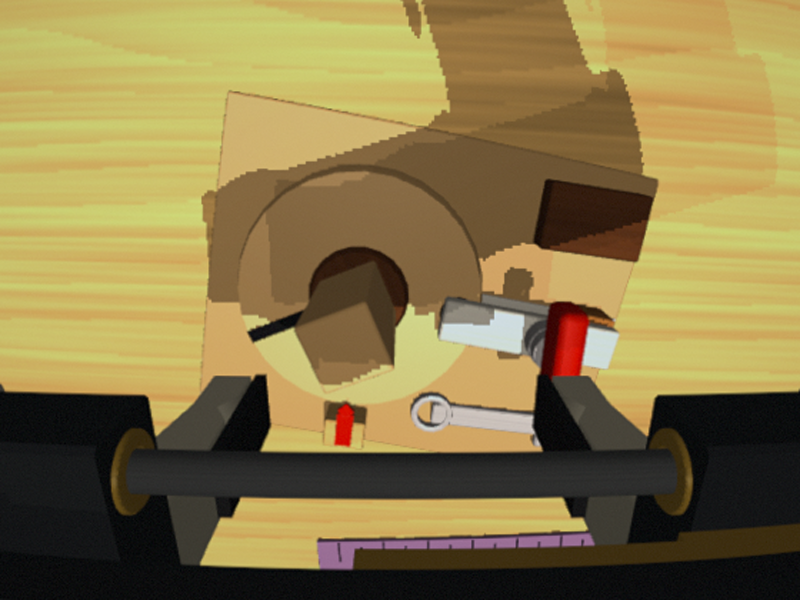

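The wrist view shows the axis at about (253, 200), the stripe end at (177, 232), the pointer tip at (243, 282), and the knob at about (393, 255), partly hidden by a finger. I'll move the TCP back so that the knob comes clear of the finger.

Request:
move_arm(deltas=[[-25,10,0,0,0,0],[-25,10,0,0,0,0],[-20,10,0,0,0,0],[0,0,0,0,0,0],[0,0,0,0,0,0]])

```text
t: 3.18
eef_pos: [0.5075, 0.0163, 0.4094]
ee_rot: [3.141, 0.002, -3.109]
force: [0.5, 0.2, -0.6]
width: 0.0878
```

```bash
python3 look.py w2.png; python3 - <<'E'
import cv2
from h import *
cv2.imwrite('pics/w2b.png',cv2.resize(cv2.imread('pics/w2.png'),(800,600),interpolation=cv2.INTER_CUBIC))
E
```

```text
3.1833 [ 0.42   0.077 -0.343  0.    -1.148 -1.958] [0.5075 0.0163 0.4094] [ 3.1411e+00  1.6000e-03 -3.1090e+00]
pointer_tip [217.  335.9] 0.7 [ 0.6753 -0.0474  0.048 ]
knob_grip [349.  323.6] 0.84 [0.6183 0.0808 0.102 ]
lamp_foot [225.4 263.5] 0.75 [ 0.6021 -0.041   0.018 ]
red [343 285  22  32 509] [353.6 303.4]
[array([0.6014, 0.0711]), array([0.5708, 0.0713]), array([0.5724, 0.0881]), array([0.6032, 0.0885])]
red [209 349  11  15 141] [213.5 355.4]
[array([ 0.6394, -0.043 ]), array([ 0.639 , -0.0342]), array([ 0.6544, -0.0346]), array([ 0.6549, -0.0437])]
red [338 349  20  14 244] [347.4 355. ]
[array([0.6356, 0.0705]), array([0.6354, 0.0874]), array([0.6497, 0.089 ]), array([0.6499, 0.0718])]
```

View pics/w2b.png

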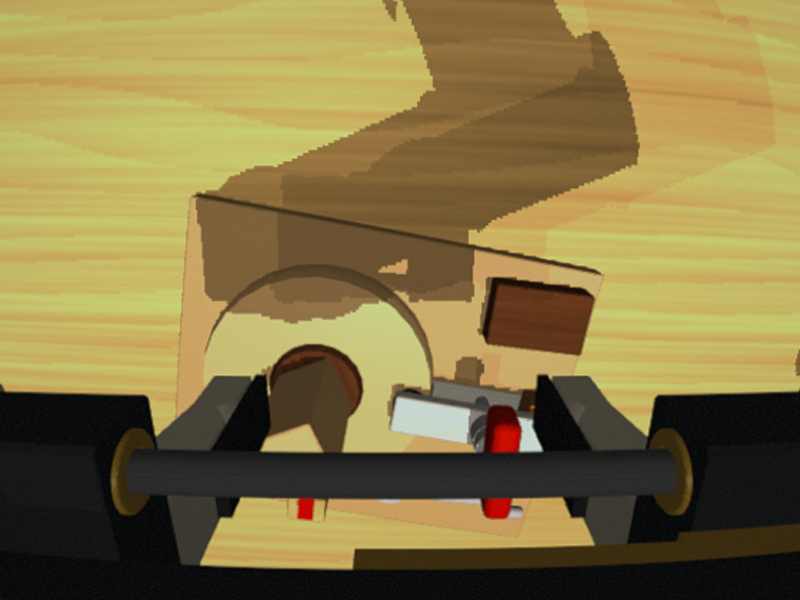

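Moving that way put the knob behind the gripper bar, so the camera trails on the −x side. I'll go the other way, and use the board's far edge, px (135, 136)–(421, 191) in w2, to get the jig yaw.

```bash
python3 - <<'E'
from h import *
a=onz('wrist',(135.5,137.5),.018);b=onz('wrist',(421,191),.018);d=(b-a)[:2]
y=np.arctan2(-d[0],d[1]); Rz=np.array([[np.cos(y),-np.sin(y)],[np.sin(y),np.cos(y)]])
print(a,b,np.hypot(*d),y,'origin',a[:2]+Rz@[.115,.110],b[:2]+Rz@[.115,-.190])
E
```

```text
[ 0.46881687 -0.12893361  0.018     ] [0.51434825 0.1607444  0.018     ] 0.2932344683261106 -0.1559037415439106 origin [ 0.59950213 -0.03812412] [ 0.59845163 -0.0448076 ]
```

Request:
move_arm(deltas=[[25,1,0,0,0,0],[25,1,0,0,0,0],[25,1,0,0,0,0],[25,1,0,0,0,0],[25,1,0,0,0,0]])

```text
t: 3.95
eef_pos: [0.6347, 0.0211, 0.408]
ee_rot: [-3.141, -0.001, -3.11]
force: [-0.5, 0.3, 0.5]
width: 0.0874
```

Request:
move_arm(deltas=[[0,0,0,0,0,0],[0,0,0,0,0,0],[0,0,0,0,0,0],[0,0,0,0,0,0],[0,0,0,0,0,0]])

```text
t: 4.37
eef_pos: [0.6326, 0.0213, 0.4089]
ee_rot: [3.141, 0.0, -3.11]
force: [0.3, 0.0, -0.2]
width: 0.0876
```

```bash
python3 look.py w3.png; python3 - <<'E'
import cv2
cv2.imwrite('pics/w3b.png',cv2.resize(cv2.imread('pics/w3.png'),(800,600),interpolation=cv2.INTER_CUBIC))
E
```

```text
4.3667 [ 0.341  0.287 -0.081 -0.    -1.202 -1.88 ] [0.6326 0.0213 0.4089] [ 3.1414e+00  4.0000e-04 -3.1097e+00]
stripe_end [138.3 180.3] 0.63 [ 0.6313 -0.115   0.042 ]
pointer_tip [206.3 228.5] 0.65 [ 0.676  -0.0493  0.048 ]
lamp_foot [216.8 145.7] 0.68 [ 0.6001 -0.0425  0.018 ]
jig [220.1 142.4] 0.69 [ 0.5991 -0.042   0.    ]
red [ 346  144   30   90 1908] [360.  188.7]
[array([0.6506, 0.0714]), array([0.5812, 0.073 ]), array([0.5823, 0.09  ]), array([0.6522, 0.0897])]
red [199 231  13  32 343] [205.2 247. ]
[array([ 0.6797, -0.043 ]), array([ 0.653 , -0.0407]), array([ 0.6531, -0.0317]), array([ 0.6798, -0.0337])]
```

View pics/w3b.png

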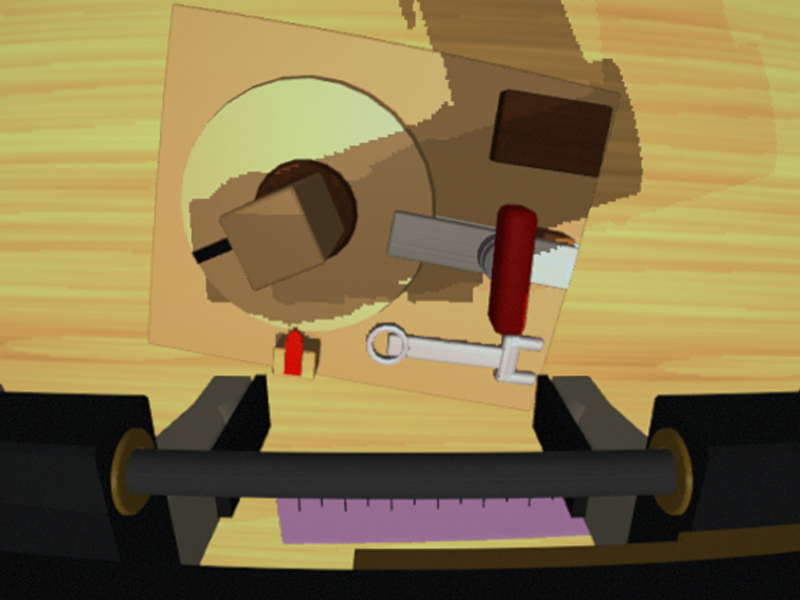

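w3: the knob bar fits a 69.5 x 17.5 mm rectangle centred at (0.617, 0.081), at world angle −0.01. The jig yaw is about −0.156, so the knob joint is about 0.14, as expected. The stripe sits at about −1.17 rad with a radius of 78.9 mm, which also agrees. Going to the knob.

Request:
move_arm(deltas=[[-8,30,-10,0,0,-1.3],[-8,30,-20,0,0,-1.3],[0,0,-35,0,0,0],[0,0,-35,0,0,0],[0,0,-30,0,0,0]])

```text
t: 5.13
eef_pos: [0.6166, 0.082, 0.277]
ee_rot: [3.141, 0.0, 3.129]
force: [-0.6, -0.3, -1.7]
width: 0.0876
```

Request:
move_arm(deltas=[[0,0,-7,0,0,0],[0,0,-6,0,0,0],[0,0,0,0,0,0],[0,0,0,0,0,0],[0,0,0,0,0,0]])

```text
t: 5.55
eef_pos: [0.618, 0.0815, 0.2676]
ee_rot: [3.141, 0.003, 3.128]
force: [-0.7, -0.1, 1.1]
width: 0.0877
```

```bash
python3 - <<'E'
from h import *
print(arm.get_state()['eef_pos'],arm.get_state()['ee_rot'])
ims=[arm.grab_frame(n) for n in ('scene','side')]
cv2.imwrite('pics/k1.png',np.hstack([cv2.resize(i[130:290,190:400],(400,305),interpolation=cv2.INTER_CUBIC) for i in ims])[:,:,::-1])
# yaw of jig / stem from w3 corners, camera pose of that shot
c=arm.calibration('wrist');T=np.eye(4);T[:3,:3]=R.from_euler('xyz',[3.1414,.0004,-3.1097]).as_matrix();T[:3,3]=[.6326,.0213,.4089]
W=T@np.array(c['mount'])
def P(b,z):
    u=cv2.undistortPoints(np.array([[[b[0]/1.4286,b[1]/1.4286]]]),np.array(c['intrinsics']),np.array([c['k1'],0,0,0.]))[0,0]
    d=W[:3,:3]@[u[0],-u[1],-1]; return (W[:3,3]+d*(z-W[2,3])/d[2])[:2]
def ang(a,b,z):
    d=P(b,z)-P(a,z); return np.hypot(*d).round(4),np.arctan2(d[1],d[0]).round(3)
print('far',ang((174,5),(620,95),.018),'left',ang((174,5),(150,343),.018),'near',ang((150,343),(528,410),.018))
print('corners',P((174,5),.018),P((620,95),.018),P((150,343),.018),P((528,410),.018))
s=[(220,216),(292,184),(327,261),(253,290)]
print('stem',[ang(s[i],s[(i+1)%4],.137) for i in range(4)],np.mean([P(x,.137) for x in s],axis=0))
print('clampbar',ang((395,212),(575,248),.062))
E
```

```text
[0.61799715 0.08146537 0.26758055] [3.14057075e+00 2.96747961e-03 3.12801140e+00]
far (np.float64(0.2974), np.float64(1.411)) left (np.float64(0.2379), np.float64(-0.156)) near (np.float64(0.2956), np.float64(1.413))
corners [ 0.46920203 -0.13042974] [0.51644462 0.16323317] [ 0.70422934 -0.16728961] [0.75075631 0.12459304]
stem [(np.float64(0.0382), np.float64(1.994)), (np.float64(0.0396), np.float64(0.418)), (np.float64(0.04), np.float64(-1.167)), (np.float64(0.0389), np.float64(-2.767))] [ 0.59804593 -0.04104619]
clampbar (np.float64(0.1146), np.float64(1.411))
```

View pics/k1.png

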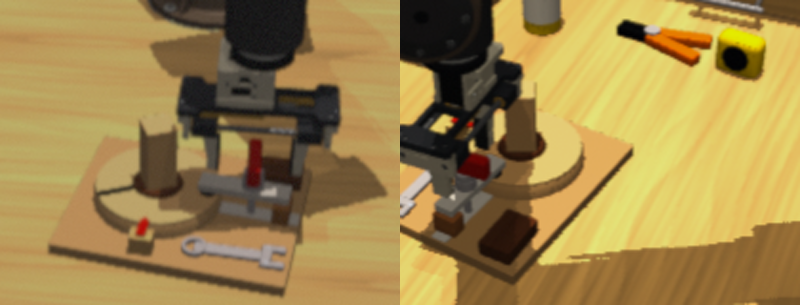

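The fingers straddle the red bar, clear of the stem. Close the gripper on it.

Request:
move_arm(deltas=[[0,0,0,0,0,0],[0,0,0,0,0,0],[0,0,0,0,0,0],[0,0,0,0,0,0],[0,0,0,0,0,0]], claw=255, squeeze=50)

```text
t: 6.07
eef_pos: [0.6172, 0.0813, 0.2656]
ee_rot: [3.142, 0.0, 3.128]
force: [-0.3, 0.8, 0.2]
width: 0.0598
```

Request:
move_arm(deltas=[[0,0,0,0,0,0],[0,0,0,0,0,0],[0,0,0,0,0,0],[0,0,0,0,0,0],[0,0,0,0,0,0]])

```text
t: 6.48
eef_pos: [0.6172, 0.0813, 0.2655]
ee_rot: [-3.142, -0.0, 3.128]
force: [-0.9, -0.4, -0.3]
width: 0.0267
```

```bash
python3 -c "
from h import *
s=arm.get_state();print(s['t'],s['eef_pos'],s['ee_rot'],s['force'],s['moment'],s['width'])"
```

```text
6.4833 [0.61724575 0.08134648 0.26549364] [-3.14155181e+00 -5.12276981e-05  3.12794556e+00] [-0.92281181 -0.36456806 -0.31707404] [-0.02646213 -0.05777397  0.07461603] 0.026673802013742625
```

Request:
move_arm(deltas=[[0,0,0,0,0,0],[0,0,0,0,0,0],[0,0,0,0,0,0],[0,0,0,0,0,0],[0,0,0,0,0,0]])

```text
t: 6.9
eef_pos: [0.6172, 0.0816, 0.2655]
ee_rot: [3.141, 0.0, 3.128]
force: [-0.8, 2.7, 0.5]
width: 0.0175
```

```bash
python3 -c "
from h import *
s=arm.get_state();print(s['t'],s['eef_pos'],s['ee_rot'],s['force'],s['moment'],s['width'])"
```

```text
6.9 [0.61722889 0.08160759 0.26549643] [3.14127638e+00 7.48116591e-05 3.12807195e+00] [-0.79138815  2.70107575  0.49653863] [1.05228556 0.19061243 0.04074874] 0.017541902192747805
```

Gripped, opening 17.5 mm. Back off anticlockwise by about 82°.

Request:
move_arm(deltas=[[0,0,0,0,0,5],[0,0,0,0,0,5.5],[0,0,0,0,0,5.5],[0,0,0,0,0,5.5],[0,0,0,0,0,5.5]])

```text
t: 7.32
eef_pos: [0.6174, 0.0809, 0.2655]
ee_rot: [-3.141, -0.0, -2.68]
force: [1.9, -1.9, -1.5]
width: 0.0178
```

Request:
move_arm(deltas=[[0,0,0,0,0,5.5],[0,0,0,0,0,5.5],[0,0,0,0,0,5.5],[0,0,0,0,0,5.5],[0,0,0,0,0,5.5]])

```text
t: 7.73
eef_pos: [0.6178, 0.0804, 0.2655]
ee_rot: [-3.14, -0.001, -2.2]
force: [4.5, -5.2, -3.3]
width: 0.0176
```

Request:
move_arm(deltas=[[0,0,0,0,0,5.5],[0,0,0,0,0,5.5],[0,0,0,0,0,5.5],[0,0,0,0,0,5.5],[0,0,0,0,0,5.5]])

```text
t: 8.15
eef_pos: [0.6184, 0.0802, 0.2655]
ee_rot: [-3.139, -0.001, -1.72]
force: [8.3, -7.0, -5.8]
width: 0.0174
```

Request:
move_arm(deltas=[[0,0,0,0,0,0],[0,0,0,0,0,0],[0,0,0,0,0,0],[0,0,0,0,0,0],[0,0,0,0,0,0]])

```text
t: 8.57
eef_pos: [0.6184, 0.0802, 0.2656]
ee_rot: [-3.139, -0.001, -1.724]
force: [9.0, -6.6, -5.7]
width: 0.0176
```

```bash
python3 -c "
from h import *
s=arm.get_state();print(s['t'],s['q'],s['eef_pos'],s['ee_rot'],s['force'],s['moment'],s['width'])"
```

```text
8.5667 [ 0.44236179  0.39314123 -0.28116285  0.00296562 -0.89533649 -0.59724818] [0.61839574 0.08017534 0.26555762] [-3.13933598e+00 -1.26678508e-03 -1.72383121e+00] [ 8.98200381 -6.61885137 -5.73038928] [-2.42785164 -2.66120132  0.17139326] 0.017552950262161002
```

Turned 1.431 rad, from yaw 3.128 to −1.724. The lateral force suggests the knob axis is about 1.5 mm further in +x. Release and rise.

Request:
move_arm(deltas=[[0,0,0,0,0,0],[0,0,0,0,0,0],[0,0,0,0,0,0],[0,0,0,0,0,0],[0,0,0,0,0,0]], claw=0)

```text
t: 8.98
eef_pos: [0.6171, 0.0814, 0.2656]
ee_rot: [3.142, -0.0, -1.724]
force: [-1.0, -0.3, -0.1]
width: 0.0454
```

Request:
move_arm(deltas=[[0,0,20,0,0,0],[0,0,30,0,0,0],[0,0,40,0,0,0],[-5,-20,40,0,0,-6],[-5,-25,10,0,0,-6.5]])

```text
t: 9.4
eef_pos: [0.6088, 0.0388, 0.4093]
ee_rot: [-3.134, 0.004, -1.943]
force: [1.0, 0.7, 1.2]
width: 0.0789
```

Request:
move_arm(deltas=[[-4,-25,0,0,0,-6.5],[-4,-25,0,0,0,-6.5],[0,-28,0,0,0,-6.5],[0,0,0,0,0,-6.5],[0,0,0,0,0,-6.5]])

```text
t: 9.82
eef_pos: [0.5992, -0.0416, 0.4028]
ee_rot: [-3.141, 0.0, -2.517]
force: [0.2, 0.6, 0.4]
width: 0.0876
```

Request:
move_arm(deltas=[[0,0,0,0,0,-6.5],[0,0,0,0,0,-6.5],[0,0,0,0,0,0],[0,0,0,0,0,0],[0,0,0,0,0,0]])

```text
t: 10.23
eef_pos: [0.5996, -0.04, 0.4026]
ee_rot: [-3.142, 0.0, -2.732]
force: [-1.0, 0.4, -1.3]
width: 0.0876
```

```bash
python3 look.py w4.png; python3 - <<'E'
import cv2
cv2.imwrite('pics/w4b.png',cv2.resize(cv2.imread('pics/w4.png'),(800,600),interpolation=cv2.INTER_CUBIC))
E
```

```text
10.2333 [ 0.258  0.239 -0.161  0.    -1.17  -1.42 ] [ 0.5996 -0.04    0.4026] [-3.1416e+00  1.0000e-04 -2.7324e+00]
stripe_end [192.9 187.6] 0.62 [ 0.632  -0.1153  0.042 ]
pointer_tip [241.6 256.2] 0.84 [ 0.676  -0.0482  0.048 ]
knob_grip [193.7 186.6] 0.33 [ 0.6115 -0.1076  0.102 ]
clamp_pad [340.2 224.2] 0.52 [0.61   0.0271 0.042 ]
lamp_foot [281.3 180.1] 0.82 [ 0.5976 -0.04    0.018 ]
jig [276.6 179.2] 0.9 [ 0.6024 -0.0432  0.    ]
red [370 252  26  26 205] [378.6 262.4]
[array([0.6134, 0.0361]), array([0.5942, 0.0455]), array([0.6017, 0.0594]), array([0.6213, 0.05  ])]
red [221 257  22  29 334] [231.8 271. ]
[array([ 0.6727, -0.061 ]), array([ 0.6462, -0.0595]), array([ 0.6471, -0.05  ]), array([ 0.6738, -0.0513])]
```

View pics/w4b.png

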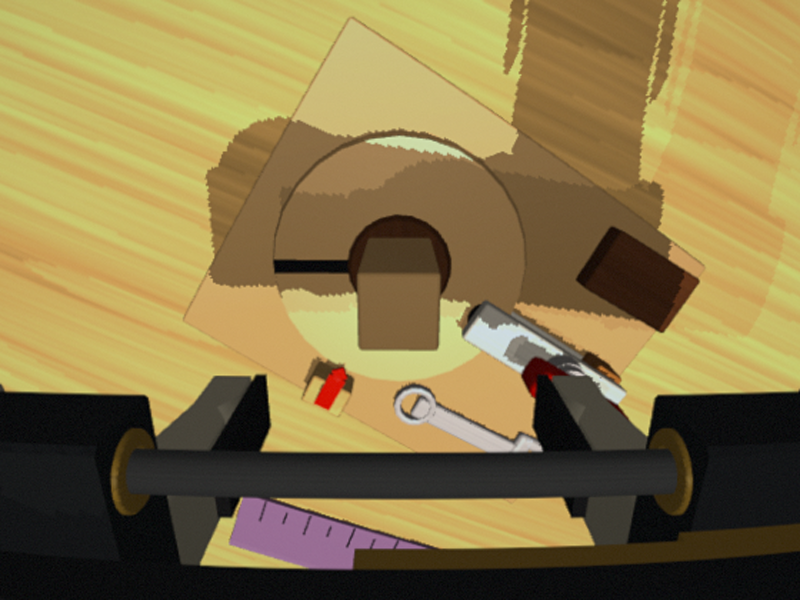

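w4: the stripe is horizontal in the picture and the stem is centred between the jaws, so the yaw is aligned. Descend on the stem and grip.

Request:
move_arm(deltas=[[0,-2,-34,0,0,0],[0,0,-36,0,0,0],[0,0,-34,0,0,0],[0,0,-20,0,0,0],[0,0,0,0,0,0]])

```text
t: 11.0
eef_pos: [0.5978, -0.0424, 0.2737]
ee_rot: [3.139, -0.008, -2.737]
force: [-0.1, -0.4, -0.4]
width: 0.0878
```

Request:
move_arm(deltas=[[0,0,0,0,0,0],[0,0,0,0,0,0],[0,0,0,0,0,0],[0,0,0,0,0,0],[0,0,0,0,0,0]], claw=255, squeeze=30)

```text
t: 11.42
eef_pos: [0.5999, -0.0421, 0.28]
ee_rot: [-3.141, 0.002, -2.736]
force: [-0.1, -0.4, -0.1]
width: 0.0602
```

Request:
move_arm(deltas=[[0,0,0,0,0,0],[0,0,0,0,0,0],[0,0,0,0,0,0],[0,0,0,0,0,0],[0,0,0,0,0,0]])

```text
t: 11.83
eef_pos: [0.5995, -0.0418, 0.2789]
ee_rot: [3.141, 0.0, -2.736]
force: [-3.4, 4.2, 3.9]
width: 0.0398
```

```bash
python3 -c "
from h import *
s=arm.get_state();print(s['t'],s['eef_pos'],s['ee_rot'],s['force'],s['moment'],s['width'])"
```

```text
11.8333 [ 0.59952603 -0.04182335  0.27885621] [ 3.14120748e+00  2.55299509e-04 -2.73626621e+00] [-3.37144281  4.16310516  3.92108223] [ 1.40964542  0.97088965 -0.00561463] 0.03975851401674977
```

Gripped at 39.8 mm and yaw −2.736, so the stripe is at −1.165. The pointer-tip readings average (0.676, −0.0487), an angle of −0.087 about the axis, which is not exactly along the jig's x. So turn +61.8°.

Request:
move_arm(deltas=[[0,0,0,0,0,4],[0,0,0,0,0,6],[0,0,0,0,0,6],[0,0,0,0,0,6],[0,0,0,0,0,6]])

```text
t: 12.25
eef_pos: [0.5995, -0.0418, 0.2789]
ee_rot: [3.141, 0.0, -2.242]
force: [-3.1, 3.7, 5.1]
width: 0.0397
```

```bash
python3 -c "
from h import *
s=arm.get_state();print(s['t'],s['eef_pos'],s['ee_rot'],s['force'],s['moment'],s['width'])"
```

```text
12.25 [ 0.59948845 -0.04179255  0.27887222] [ 3.14128779e+00  3.99472243e-04 -2.24244024e+00] [-3.11394791  3.72789706  5.14772249] [ 1.48611536  1.186236   -0.0848027 ] 0.039656429658014435
```

Turning freely, with low moment. Continue.

Request:
move_arm(deltas=[[0,0,0,0,0,6],[0,0,0,0,0,6],[0,0,0,0,0,6],[0,0,0,0,0,6],[0,0,0,0,0,6]])

```text
t: 12.67
eef_pos: [0.5994, -0.0418, 0.2789]
ee_rot: [3.141, 0.0, -1.719]
force: [-3.5, 4.1, 5.0]
width: 0.04
```

Request:
move_arm(deltas=[[0,0,0,0,0,3.8],[0,0,0,0,0,0],[0,0,0,0,0,0],[0,0,0,0,0,0],[0,0,0,0,0,0]])

```text
t: 13.08
eef_pos: [0.5994, -0.0418, 0.2789]
ee_rot: [3.141, 0.0, -1.657]
force: [-4.5, 4.3, 5.4]
width: 0.0395
```

```bash
cat > fin.py <<'E'
from h import *
import sys
s=arm.get_state();print(s['t'],s['eef_pos'],s['ee_rot'],s['force'],s['moment'],s['width'])
O=np.array([.599,-.042])
ims=[]
for n in ('scene','side','wrist'):
    ims.append(arm.grab_frame(n))
    for t,z in (('stripe_end',.042),('pointer_tip',.048)):
        for r in arm.spot_point(t,n)[:1]:
            p=onz(n,r['xy'],z)[:2]; print(n,t,np.round(r['xy'],1),round(r['score'],2),p.round(4),'ang',round(np.arctan2(*(p-O)[::-1]),3),'r',round(np.hypot(*(p-O)),4))
cr=[ims[0][180:270,220:340],ims[1][150:240,170:290],ims[2][130:340,140:420]]
cv2.imwrite('pics/'+sys.argv[1],np.hstack([cv2.resize(i,(400,300),interpolation=cv2.INTER_CUBIC) for i in (cr[0],cr[2])])[:,:,::-1])
E
python3 fin.py f1.png
```

```text
13.0833 [ 0.59941436 -0.04176536  0.27887682] [ 3.14135561e+00  3.98078709e-04 -1.65734881e+00] [-4.52129995  4.26096753  5.44507471] [1.65621137 1.36824268 0.03895011] 0.039505811667928596
scene stripe_end [261.9 243.5] 0.62 [ 0.6706 -0.0596] ang -0.242 r 0.0737
scene pointer_tip [266. 243.] 0.71 [ 0.6747 -0.0493] ang -0.096 r 0.0761
side stripe_end [230.  199.3] 0.83 [ 0.6702 -0.0487] ang -0.094 r 0.0716
side pointer_tip [227.2 194.1] 0.7 [ 0.6836 -0.0593] ang -0.201 r 0.0864
wrist stripe_end [155.5 236.5] 0.95 [ 0.6769 -0.0473] ang -0.067 r 0.0781
wrist pointer_tip [153.3 236.8] 0.72 [ 0.6759 -0.0494] ang -0.095 r 0.0773
```

View pics/f1.png

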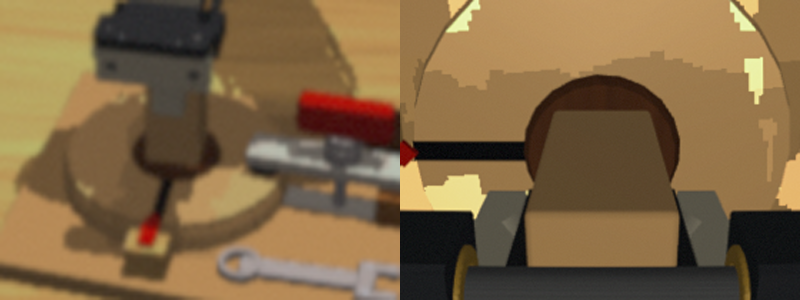

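The stripe lies almost exactly under the pointer: in the wrist crop the red tip is at (417, 152) and the stripe centre row is about 151. I'll measure it precisely from colours, allowing for the 6 mm height difference.

```bash
cat > fine.py <<'E'
from h import *
import sys
im=snap('wrist',sys.argv[1]).astype(int); hsv=cv2.cvtColor(im.astype(np.uint8),cv2.COLOR_RGB2HSV)
O=np.array([.599,-.042])
red=((hsv[...,0]<8)|(hsv[...,0]>172))&(hsv[...,1]>170)&(hsv[...,2]>70)
n,l,st,ce=cv2.connectedComponentsWithStats(red[:,:230].astype(np.uint8)); i=1+np.argmax(st[1:,4]); 
L=l==i; ys,xs=np.nonzero(L); print('red',st[i],'rows per col',[(x,ys[xs==x].min(),ys[xs==x].max()) for x in sorted(set(xs))][-14:])
for x in range(st[i,0]+st[i,2]+4,225,8):
    col=im[200:270,x].sum(1); w=np.clip(120-col,0,None)
    if w.sum()>0:
        r=200+(w*np.arange(70)).sum()/w.sum(); p=onz('wrist',(x,r),.042)[:2]; print(x,round(r,2),p.round(4),round(np.arctan2(*(p-O)[::-1]),4))
E
python3 fine.py f2.png
```

```text
red [ 96 228  56  20 934] rows per col [(np.int64(138), np.int64(228), np.int64(246)), (np.int64(139), np.int64(230), np.int64(245)), (np.int64(140), np.int64(230), np.int64(244)), (np.int64(141), np.int64(229), np.int64(245)), (np.int64(142), np.int64(229), np.int64(245)), (np.int64(143), np.int64(229), np.int64(245)), (np.int64(144), np.int64(230), np.int64(244)), (np.int64(145), np.int64(231), np.int64(243)), (np.int64(146), np.int64(232), np.int64(242)), (np.int64(147), np.int64(233), np.int64(241)), (np.int64(148), np.int64(233), np.int64(241)), (np.int64(149), np.int64(234), np.int64(240)), (np.int64(150), np.int64(235), np.int64(239)), (np.int64(151), np.int64(236), np.int64(238))]
156 235.25 [ 0.6764 -0.0481] -0.0785
164 235.27 [ 0.6713 -0.0477] -0.078
172 235.42 [ 0.6662 -0.0471] -0.0762
180 235.29 [ 0.6612 -0.0468] -0.077
188 235.4 [ 0.6561 -0.0463] -0.0752
196 235.21 [ 0.6511 -0.046 ] -0.0768
204 235.39 [ 0.6461 -0.0455] -0.0735
212 235.43 [ 0.6411 -0.045 ] -0.0717
220 235.43 [ 0.6362 -0.0446] -0.0701
```

The stripe end is at y = −0.0481. The tip is at −0.0496 in this view and −0.0487 averaged over the earlier ones. Trim by −0.8°, release, rise, and look again with the camera in the pointer's radial plane.

Request:
move_arm(deltas=[[0,0,0,0,0,-0.8],[0,0,0,0,0,0],[0,0,0,0,0,0],[0,0,0,0,0,0],[0,0,0,0,0,0]])

```text
t: 14.0
eef_pos: [0.5994, -0.0418, 0.2789]
ee_rot: [3.141, 0.001, -1.672]
force: [-3.2, 4.6, 5.1]
width: 0.0405
```

Request:
move_arm(deltas=[[0,0,0,0,0,0],[0,0,0,0,0,0],[0,0,0,0,0,0],[0,0,0,0,0,0],[0,0,0,0,0,0]], claw=0)

```text
t: 14.42
eef_pos: [0.5996, -0.0423, 0.2784]
ee_rot: [3.141, -0.0, -1.672]
force: [-0.7, -0.5, 0.1]
width: 0.0677
```

Request:
move_arm(deltas=[[0,0,20,0,0,0],[0,0,30,0,0,0],[0,0,40,0,0,0],[12,0,30,0,0,-6],[12,0,0,0,0,-7]])

```text
t: 14.83
eef_pos: [0.625, -0.0425, 0.4068]
ee_rot: [-3.131, 0.004, -1.902]
force: [1.5, 0.0, 0.7]
width: 0.0872
```

Request:
move_arm(deltas=[[12,0,0,0,0,-7],[12,0,0,0,0,-7],[12,0,0,0,0,-7],[12,0,0,0,0,-7],[8,0,0,0,0,-7]])

```text
t: 15.25
eef_pos: [0.6805, -0.0423, 0.3982]
ee_rot: [-3.142, -0.0, -2.516]
force: [0.0, -0.2, -0.2]
width: 0.0874
```

Request:
move_arm(deltas=[[0,5,0,0,0,-7],[0,5,0,0,0,-7],[0,5,0,0,0,-7],[0,5,0,0,0,-7],[0,0,0,0,0,-5]])

```text
t: 15.67
eef_pos: [0.6797, -0.0216, 0.3982]
ee_rot: [3.142, -0.0, -3.092]
force: [0.2, -0.4, -0.6]
width: 0.0876
```

Request:
move_arm(deltas=[[0,0,0,0,0,0],[0,0,0,0,0,0],[0,0,0,0,0,0],[0,0,0,0,0,0],[0,0,0,0,0,0]])

```text
t: 16.08
eef_pos: [0.6796, -0.0223, 0.3985]
ee_rot: [-3.142, -0.0, -3.084]
force: [-0.2, -0.6, 0.9]
width: 0.0871
```

```bash
python3 look.py w5.png; python3 - <<'E'
import cv2
cv2.imwrite('pics/w5b.png',cv2.resize(cv2.imread('pics/w5.png')[60:270,140:420],(800,600),interpolation=cv2.INTER_CUBIC))
E
```

```text
16.0833 [ 0.253  0.37   0.015 -0.    -1.216 -1.767] [ 0.6796 -0.0223  0.3985] [-3.1416e+00 -1.0000e-04 -3.0842e+00]
stripe_end [250.4 183.1] 0.61 [ 0.6758 -0.0503  0.042 ]
pointer_tip [253.3 183.9] 0.78 [ 0.675  -0.0472  0.048 ]
knob_grip [426.3 132.5] 0.98 [0.6155 0.0817 0.102 ]
lamp_foot [262.4  95.2] 0.84 [ 0.5976 -0.0437  0.018 ]
red [ 384  117   92   41 2156] [428.8 137.5]
[array([0.6211, 0.0456]), array([0.6044, 0.0477]), array([0.6147, 0.1147]), array([0.6322, 0.1135])]
red [241 187  15  35 392] [248.4 204.9]
[array([ 0.6872, -0.0515]), array([ 0.6609, -0.0496]), array([ 0.6613, -0.0406]), array([ 0.6877, -0.0423])]
```

View pics/w5b.png

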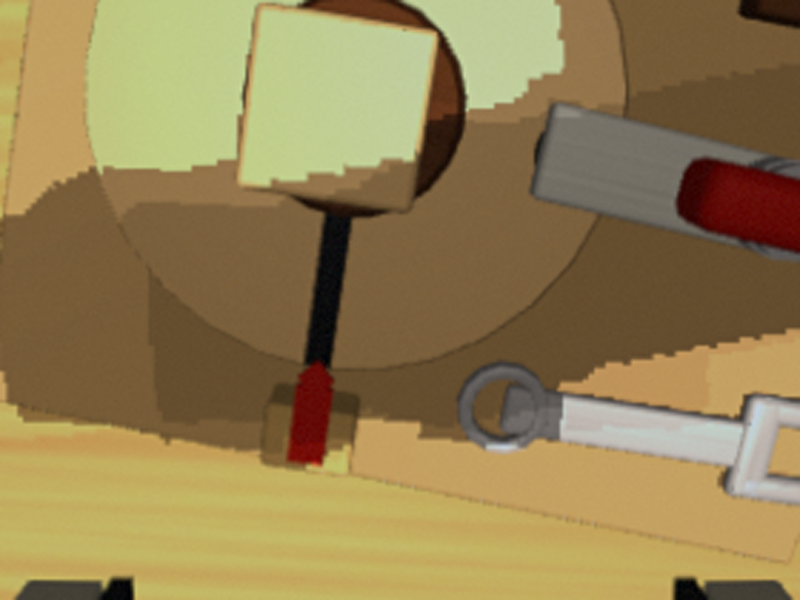

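w5: the stripe's outer end at (318, 360) meets the pointer tip at (318, 365), aligned within about 0.5 mm. The knob bar is at (0.618, 0.080), angle 1.414, which confirms the 1.43 rad turn. Go back to the knob.

Request:
move_arm(deltas=[[-12,20,0,0,0,7],[-12,20,0,0,0,7],[-12,20,0,0,0,7],[-12,20,0,0,0,7],[-13,22,0,0,0,7]])

```text
t: 16.85
eef_pos: [0.6181, 0.0804, 0.3986]
ee_rot: [-3.141, 0.0, -2.469]
force: [0.9, -0.0, 0.0]
width: 0.0875
```

Request:
move_arm(deltas=[[0,0,0,0,0,7],[0,0,0,0,0,7],[0,0,0,0,0,7],[0,0,0,0,0,7],[0,0,0,0,0,7]])

```text
t: 17.27
eef_pos: [0.6185, 0.08, 0.3987]
ee_rot: [-3.141, 0.0, -1.857]
force: [1.7, -0.0, -0.3]
width: 0.0872
```

Request:
move_arm(deltas=[[0,0,0,0,0,7],[0,0,0,0,0,0.9],[0,0,0,0,0,0],[0,0,0,0,0,0],[0,0,0,0,0,0]])

```text
t: 17.68
eef_pos: [0.6186, 0.0798, 0.3986]
ee_rot: [-3.142, 0.0, -1.729]
force: [0.5, 1.0, -0.5]
width: 0.0876
```

Request:
move_arm(deltas=[[0,0,-30,0,0,0.3],[0,0,-38,0,0,0],[0,0,-35,0,0,0],[0,0,-20,0,0,0],[0,0,-10,0,0,0]])

```text
t: 18.1
eef_pos: [0.6175, 0.0794, 0.2621]
ee_rot: [3.137, -0.002, -1.723]
force: [-0.1, 0.5, 0.6]
width: 0.088
```

Request:
move_arm(deltas=[[0,0,0,0,0,0],[0,0,0,0,0,0],[0,0,0,0,0,0],[0,0,0,0,0,0],[0,0,0,0,0,0]], claw=255, squeeze=50)

```text
t: 18.52
eef_pos: [0.619, 0.08, 0.2672]
ee_rot: [-3.139, 0.001, -1.721]
force: [0.0, -0.2, 1.0]
width: 0.06
```

Request:
move_arm(deltas=[[0,0,0,0,0,0],[0,0,0,0,0,0],[0,0,0,0,0,0],[0,0,0,0,0,0],[0,0,0,0,0,0]])

```text
t: 18.93
eef_pos: [0.6186, 0.0798, 0.2656]
ee_rot: [-3.142, 0.0, -1.721]
force: [0.0, 0.8, -0.2]
width: 0.0265
```

Request:
move_arm(deltas=[[0,0,0,0,0,0],[0,0,0,0,0,0],[0,0,0,0,0,0],[0,0,0,0,0,0],[0,0,0,0,0,0]])

```text
t: 19.35
eef_pos: [0.6187, 0.0798, 0.2655]
ee_rot: [-3.141, 0.0, -1.721]
force: [0.8, -1.4, 0.0]
width: 0.0178
```

```bash
python3 -c "
from h import *
s=arm.get_state();print(s['t'],s['eef_pos'],s['ee_rot'],s['force'],s['moment'],s['width'])"
```

```text
19.35 [0.61874755 0.0798302  0.26554015] [-3.14135395e+00  7.11221050e-06 -1.72055404e+00] [ 0.76884392 -1.43100415  0.03268949] [-0.29640133 -0.55694859 -0.05986485] 0.017825948504944792
```

Gripped with low force. Screw back clockwise by 82.2°.

Request:
move_arm(deltas=[[0,0,0,0,0,-5.2],[0,0,0,0,0,-5.5],[0,0,0,0,0,-5.5],[0,0,0,0,0,-5.5],[0,0,0,0,0,-5.5]])

```text
t: 19.77
eef_pos: [0.6182, 0.0801, 0.2655]
ee_rot: [3.141, -0.0, -2.2]
force: [-2.7, 2.0, 2.2]
width: 0.0175
```

Request:
move_arm(deltas=[[0,0,0,0,0,-5.5],[0,0,0,0,0,-5.5],[0,0,0,0,0,-5.5],[0,0,0,0,0,-5.5],[0,0,0,0,0,-5.5]])

```text
t: 20.18
eef_pos: [0.6178, 0.0806, 0.2655]
ee_rot: [3.14, -0.001, -2.68]
force: [-4.8, 5.4, 3.0]
width: 0.0177
```

Request:
move_arm(deltas=[[0,0,0,0,0,-5.5],[0,0,0,0,0,-5.5],[0,0,0,0,0,-5.5],[0,0,0,0,0,-5.5],[0,0,0,0,0,-5.5]])

```text
t: 20.6
eef_pos: [0.6176, 0.0812, 0.2655]
ee_rot: [3.14, -0.002, 3.124]
force: [-6.2, 9.1, 3.5]
width: 0.0179
```

Request:
move_arm(deltas=[[0,0,0,0,0,0],[0,0,0,0,0,0],[0,0,0,0,0,0],[0,0,0,0,0,0],[0,0,0,0,0,0]])

```text
t: 21.02
eef_pos: [0.6176, 0.0812, 0.2655]
ee_rot: [3.14, -0.002, 3.128]
force: [-6.4, 8.9, 3.7]
width: 0.0176
```

```bash
python3 -c "
from h import *
s=arm.get_state();print(s['t'],s['eef_pos'],s['ee_rot'],s['force'],s['moment'],s['width'])"
```

```text
21.0167 [0.61760889 0.0812275  0.26552929] [ 3.13960628e+00 -1.54082119e-03  3.12783826e+00] [-6.42528965  8.88190589  3.74709744] [ 3.17512758  2.28543396 -0.13555753] 0.017626652410526807
```

Back at yaw 3.128, as at the start. Release, rise, and do a last check from the pointer's radial view.

Request:
move_arm(deltas=[[0,0,0,0,0,0],[0,0,0,0,0,0],[0,0,0,0,0,0],[0,0,0,0,0,0],[0,0,0,0,0,0]], claw=0)

```text
t: 21.43
eef_pos: [0.6186, 0.0796, 0.2655]
ee_rot: [-3.141, -0.0, 3.128]
force: [0.4, -0.4, -0.2]
width: 0.0455
```

Request:
move_arm(deltas=[[0,0,0,0,0,0],[0,0,20,0,0,0],[0,0,35,0,0,0],[0,0,40,0,0,0],[0,0,38,0,0,0]])

```text
t: 21.85
eef_pos: [0.6184, 0.0795, 0.4]
ee_rot: [-3.141, -0.001, 3.128]
force: [1.1, -0.0, -0.0]
width: 0.0786
```

Request:
move_arm(deltas=[[15,-20,0,0,0,0.6],[15,-28,0,0,0,0.6],[15,-28,0,0,0,0.6],[15,-26,0,0,0,0.6],[0,0,0,0,0,0]])

```text
t: 22.27
eef_pos: [0.6802, -0.0262, 0.3979]
ee_rot: [-3.14, -0.0, -3.116]
force: [0.3, 0.9, -1.1]
width: 0.0876
```

Request:
move_arm(deltas=[[0,0,0,0,0,0],[0,0,0,0,0,0],[0,0,0,0,0,0],[0,0,0,0,0,0],[0,0,0,0,0,0]])

```text
t: 22.68
eef_pos: [0.6784, -0.0214, 0.3989]
ee_rot: [3.141, 0.0, -3.112]
force: [0.2, 0.3, 0.6]
width: 0.0875
```

```bash
python3 look.py w6.png; python3 - <<'E'
import cv2
cv2.imwrite('pics/w6b.png',cv2.resize(cv2.imread('pics/w6.png')[40:280,140:460],(800,600),interpolation=cv2.INTER_CUBIC))
E
```

```text
22.6833 [ 0.255  0.368  0.012 -0.    -1.215 -1.796] [ 0.6784 -0.0214  0.3989] [ 3.1415e+00  4.0000e-04 -3.1122e+00]
stripe_end [250.3 186.3] 0.66 [ 0.6771 -0.0495  0.042 ]
pointer_tip [249.7 188.3] 0.7 [ 0.6775 -0.0497  0.048 ]
knob_grip [423.1 134.2] 0.81 [0.6187 0.0817 0.102 ]
lamp_foot [264.6  97.1] 0.83 [ 0.5977 -0.0391  0.018 ]
jig [260.1  99.6] 0.6 [ 0.6004 -0.0443  0.    ]
red [ 411   85   34   97 2156] [427.3 132.9]
[array([0.6509, 0.0704]), array([0.5835, 0.0718]), array([0.5846, 0.0883]), array([0.6527, 0.0879])]
red [241 189  15  35 390] [247.9 206.7]
[array([ 0.6865, -0.0524]), array([ 0.6605, -0.0492]), array([ 0.6614, -0.0402]), array([ 0.6875, -0.0431])]
```

View pics/w6b.png

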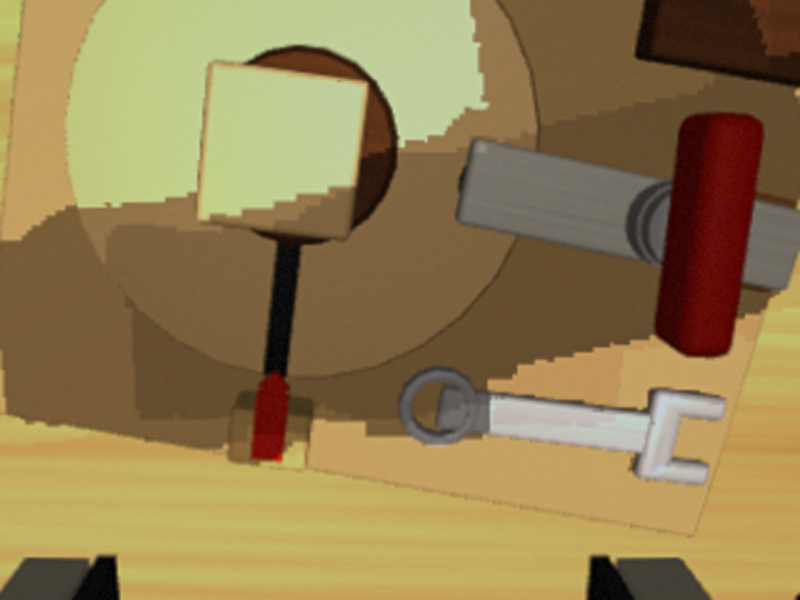

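w6: the stripe end at (276, 372) meets the pointer tip at (273, 373), and the detections differ by under 1 mm. The bar angle is −0.0135, against −0.013 at the start. The wrench has not moved. Hand in.

```bash
python3 -c "
from h import *
print(arm.job_done())"
```

```text
the job is handed in; nothing more can be done
None
```

The job is handed in at about 23 s of the 67 s: the stripe points at the red pointer and the knob is back where it started.

- **Knob off:** I backed it off by 1.43 rad (about a quarter turn).
- **Foot:** I turned it about 61° anticlockwise by its stem, in one turn with a small trim back, then let go.
- **Knob on:** I screwed it clockwise by the same amount, and the gripper ended at the same yaw as before (3.128).

**Last checks:**
- **Stripe:** the stripe end and pointer tip are within about 1 mm of each other in the wrist view.
- **Knob:** its bar angle is −0.0135 rad, against −0.013 at the start.
- **Surroundings:** the wrench and the offcut look undisturbed, and the arm was clear of everything. The last picture does not show the mallet, glue, tape or spring clamp, but the arm touched none of them.
- **Clamping:** I did not test the grip on the foot by force; I judge it firm from the knob angle alone.

**Disagreements:**
- The pointer is not quite on the jig's x axis. It sits about 0.07 rad anticlockwise of it, so I aimed at the pointer as seen in the images.
- The scene and side cameras' points for the stripe end and pointer tip disagreed by several mm. I relied on the wrist camera instead.

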